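Nudge the guide plate of a disc cutter onto its locating pins

TASK

The steel guide plate of the disc cutter has been put down crooked: it is riding on top of the two locating pins of its base instead of sitting over them. With your fingertips, nudge it sideways, gently, until the hole at each end drops over its pin and the plate lies flat and flush on the base; then take your hand away. Only push it: do not pick it up or shove it off the base, and leave the mallet, the loose punch and the bench block where they are.

Things in the scene. Friction and masses are not known exactly. Their poses are not given: they have to be found in the camera images.
- die_base: Base of the disc cutter: dark steel block on a thin rubber pad, 90 mm (its x) by 132 mm (its y), 28 mm high to its flat top, fixed to the bench, turned any way round. Origin: centre of its underside, on the bench. Two locating pins stand on its top; the row of four blind die holes between them, growing in size towards +y, plays no part. The plate starts low on its +x side.
- guide_plate: Bright loose steel plate of the base's outline, 90 (its x) by 132 (its y) by 10 mm, 0.7 to 0.95 kg, oiled: slides at 2 to 6 N. Origin: centre of its underside. Starts on the pin noses and the base's long +x edge: tilted 9 degrees, off by 13 to 22 mm to the base's +x, up to 10 mm along its y, turned up to 7 degrees. Four punch holes (8 to 20 mm) lie between its two pin holes.
- hole_a (a point): Centre, at the underside, of the guide plate's 12 mm through hole for a pin near its +y end, on its y axis 52 mm from its centre (the end with the largest punch hole).
- hole_b (a point): Centre, at the underside, of the guide plate's 12 mm through hole for a pin near its -y end, on its y axis 52 mm from its centre (the end with the smallest punch hole).
- pin_a (a point): Foot of the base's pin at its +y end, level with the base's top, 52 mm from the base's centre; hole_a belongs over it. The pin is 10 mm thick and 7 mm tall: 2 mm straight, then a ball nose. Seated, the plate's underside is on the base's top (28 mm above the bench) and its top face at 38 mm.
- pin_b (a point): Foot of the base's pin at its -y end, like pin_a; hole_b belongs over it. When both are in, all edges of the plate are flush with the base's edges, so fingers that reach down past the plate, beside the base, can push it until they meet the base's side.
- mallet: Bystander, loose: wooden mallet lying on the bench, barrel head 42 mm thick and 78 mm long, 230 mm long over all. Origin: on the bench under the middle of its length; head to its +x.
- punch: Bystander, loose: steel punch standing on end, 21 mm across its head, 60 mm tall. Origin: centre of its foot.
- bench_block: Bystander, loose: flat square steel block, 65 by 65 mm, 20 mm high. Origin: centre of its underside.
Mind the look-alikes: they are no part of the job. Leave any brown or red look-alike of the guide_plate alone. What is shaped like the die_base but green is not meant.

How it is judged:
By the outcome, as a careful person would: the job done as asked, in the order asked, and still so for the second after the job is handed in, with the robot touching nothing.
It also fails if it takes over 48 s, if anything falls off the work surface, if the arm or the gripper's body presses on something with over 40 N, if the wrist force passes 120 N, or if a joint passes its speed limit or range.

ROBOT

A 7-joint arm with a two-finger parallel gripper is mounted at the origin on the work surface. World frame = base frame: x ahead of the robot, y to its left, z up, the work surface at z = 0. Lengths are in mm, angles in rad, forces in N, time in s.
With the tool pointing down it reaches from about 425 to 1025 mm from the base axis. Payload 9.4 kg.
Tool frame: the origin (TCP) lies on the front face of the gripper's body, between the roots of the fingers; the fingertips stand 73 mm ahead of it and the grasp point (between the pads) lies 54 mm ahead of it; x points along the fingers, z is the direction in which the jaws open and shut, and the axes are right-handed (so a half turn about x gives the same grasp; the last joint's range is limited). The gripper opens to 85 mm and grips with 20 to 120 N. Pads are 22 mm wide; open, the fingers measure 114 mm over their backs; the gripper's body (76 mm by 85 mm) begins 54 mm behind the grasp point. The pads swing forward as they close: fully open they stand 13 mm farther back than shut.
Start: joints at [-1.341, 0.599, -0.003, 1.599, 0.002, 0.943, -0.08], TCP at [218.958, 691.145, 303.875] pointing down, gripper open.
Joint ranges: [-2.57, 2.57], [-0.35, 1.97], [-1.29, 1.29], [0.11, 2.56], [-1.05, 4.19], [0.11, 1.86], [-2.63, 2.63]. Speed limits (rad/s): [2.22, 2.22, 3.01, 3.01, 3.14, 3.14, 3.14].

INTERFACE

Orientations are given as a unit quaternion [x, y, z, w].
In Python, from cell import manip, inverse_kinematics, get_state, cams, workorder, find_in gives the robot as it stands. The module is installed in compiled form; this text tells all that it offers. Calls block until the motion is done:
- manip.movep(position, orientation): joint-space move of the TCP to a pose.
- manip.move_linear(position, frame=None, vel=150, until_force=None): straight line of the TCP; frame=None keeps the orientation; vel is the mean speed in mm/s. With until_force (N) it stops when the force on the tool has changed by that much, and returns True; else False.
- manip.move_j(angles): joint-space move.
- manip.grip(opening): opening from 0.0 (shut) to 1.0 (fully open); the grip force is fixed at half the most; returns when the fingers have stopped.
- manip.sleep(seconds).
- inverse_kinematics(position, orientation): joint angles nearest the present ones, or None.
- get_state(): the state.
- cams.get_image(name): name is "scene" or "side" or "wrist"; returns the picture (384x512x3 uint8, red, green, blue); there is no depth.
- cams.camera_model(name): a dict with "vfov" (degrees; the focal length in pixels is half the picture's height over the tangent of half this angle, whatever the lens; pixels are square), "cx", "cy" (the principal point, pixels), "pose" (4x4, takes a point from camera to world coordinates); the wrist camera has in their place "hand_eye" (4x4, takes a point from camera to tool coordinates, whose origin is the TCP and whose axes are the tool frame's). Camera axes: x right, y up, looking along -z (the intrinsics and any distortion apply to the point x, -y, -z); pixel columns grow to the right and rows downward; lengths in mm; the calibration is good to about 2 mm. A picture is of the moment at which its call begins: read the wrist's pose just before it. camera_model takes no time and is no camera call.
A pose or a line that the arm cannot do raises manip.IKError and nothing moves.
- workorder.close_job(): hands the job in, once; it reports no verdict.
Trained networks look in the newest picture that a camera, given by its name, has taken for a name from the list of things; names that differ only in an ending like _2 or _b are one class to them, and where a whole thing is asked for, a point or a joint stands for the part that bears it (a point fixed in the world has none). Each returns a list of dicts, best first, with "conf" (0 to 1); they miss things now and then, are a little off and sometimes report something else, mostly with a low value. They report only what shows in the picture. A call takes as long as a camera call. They do not tell look-alikes from the thing itself.
- find_in(camera, query): "location" ([row, column] in pixels, amid what is visible of it).
The state is a dict: "clock": time; "joint_pos": joint angles; "qvel": joint speeds; "tau": joint torques, N m; "tool_pos": TCP position; "tool_rot": TCP orientation; "wrist_force": force on the tool from outside, world axes, zero at the start; "ft_torque": the same for the moment, N m; "width": opening from 0.0 (shut) to 1.0 (fully open).
Only numpy, scipy, OpenCV 4.12 (cv2) and the standard library are available. Lean on these libraries where they do the work, as an engineer would, in place of code of your own. Each camera call takes 0.05 s, during which the arm holds its last target.

## Working session

There is one attempt and no reset: what is moved stays moved. The work goes in short steps, each a Python script; the robot and the scene stay as the last script left them, time stands still between calls to the robot, and variables do not carry over. Pictures are saved under pics/ and viewed, and the job is handed in when it is done.

```bash
mkdir -p pics; python3 - <<'E'
from cell import *
import cv2
for n in ["scene","side","wrist"]:
    im=cams.get_image(n); cv2.imwrite(f"pics/{n}0.png",cv2.cvtColor(im,cv2.COLOR_RGB2BGR))
    m=cams.camera_model(n); print(n,m)
    for q in ["guide_plate","die_base","mallet","punch","bench_block"]:
        print(q,[(d["location"],round(d["conf"],2)) for d in find_in(n,q)][:4])
s=get_state();print(s)
E
```

```text
scene {'vfov': 44.7010612127079, 'cx': 254.60802785731536, 'cy': 195.92359502181787, 'pose': array([[-7.12576023e-01, -4.68004233e-01,  5.22692499e-01,
         1.02161213e+03],
       [ 7.01315611e-01, -4.96159410e-01,  5.11842020e-01,
         5.89717164e+02],
       [ 1.97945704e-02,  7.31298761e-01,  6.81769974e-01,
         8.51881609e+02],
       [ 0.00000000e+00,  0.00000000e+00,  0.00000000e+00,
         1.00000000e+00]])}
guide_plate [([293.2, 241.4], 0.77), ([203.8, 260.0], 0.75), ([234.7, 182.5], 0.72)]
die_base [([125.4, 240.9], 0.96), ([168.2, 195.2], 0.94), ([229.2, 184.8], 0.71), ([250.4, 165.5], 0.64)]
mallet [([162.9, 131.7], 0.71)]
punch [([160.1, 130.7], 0.61)]
bench_block [([287.3, 369.9], 0.82), ([231.4, 184.4], 0.46), ([251.3, 162.4], 0.35)]
side {'vfov': 49.59913166445715, 'cx': 257.27148948177836, 'cy': 191.55155638798783, 'pose': array([[ 9.26478157e-01,  2.39083212e-01, -2.90650034e-01,
         8.75200706e+01],
       [-3.75646471e-01,  5.40315847e-01, -7.52959836e-01,
        -8.82498579e+02],
       [-2.29772372e-02,  8.06782501e-01,  5.90401595e-01,
    
[... 932 characters left out ...]
: 0.9, 'joint_pos': array([-1.34067164,  0.59926332, -0.00248268,  1.59941404,  0.00181071,
        0.94290859, -0.079779  ]), 'qvel': array([ 5.79640787e-04, -1.27376442e-03, -2.79715181e-03, -3.97495952e-05,
        1.84938982e-04, -1.12451717e-03, -5.83438219e-04]), 'tau': array([-1.37747989e-03, -7.76195168e+01,  1.56348445e+00, -2.58373851e+01,
        1.24794708e-02,  2.01143368e-03, -9.69445324e-06]), 'tool_pos': array([218.98706942, 691.12601053, 303.89647837]), 'tool_rot': array([-0.41774733,  0.57050869,  0.41771659,  0.57054347]), 'wrist_force': array([ 0.06647673, -0.0787895 , -0.08360813]), 'ft_torque': array([ 0.03140563,  0.02356699, -0.02636236]), 'width': 1.0019947136898495}
```

View pics/scene0.png

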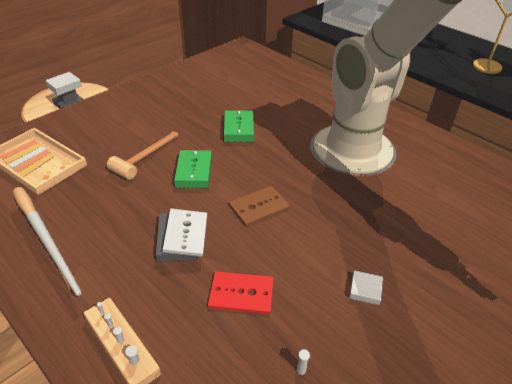

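View pics/side0.png

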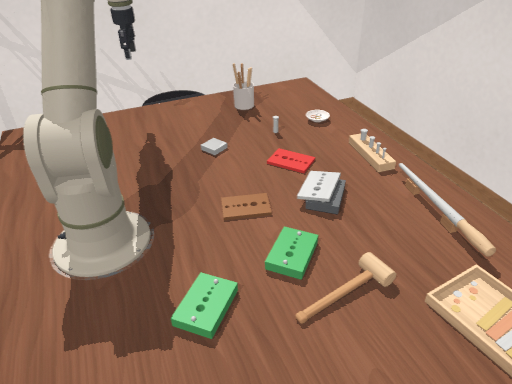

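The candidates in the scene view are:
- Bright plate on the dark base, about (row 235, col 183). This one fits the description.
- Red plate, about (293, 241), a look-alike.
- Brown plate, about (204, 260), a look-alike.
- Green bases, at (168, 195) and (125, 240), look-alikes.

I'll confirm the first one in enlarged crops.

```bash
python3 - <<'E'
import cv2,numpy as np
a=cv2.imread("pics/scene0.png")[195:275,140:225]
b=cv2.imread("pics/side0.png")[160:220,285:360]
a=cv2.resize(a,(0,0),fx=7,fy=7,interpolation=cv2.INTER_CUBIC);b=cv2.resize(b,(0,0),fx=8,fy=8,interpolation=cv2.INTER_CUBIC)
cv2.imwrite("pics/ca.png",a);cv2.imwrite("pics/cb.png",b)
E
```

```text
(no output)
```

View pics/ca.png

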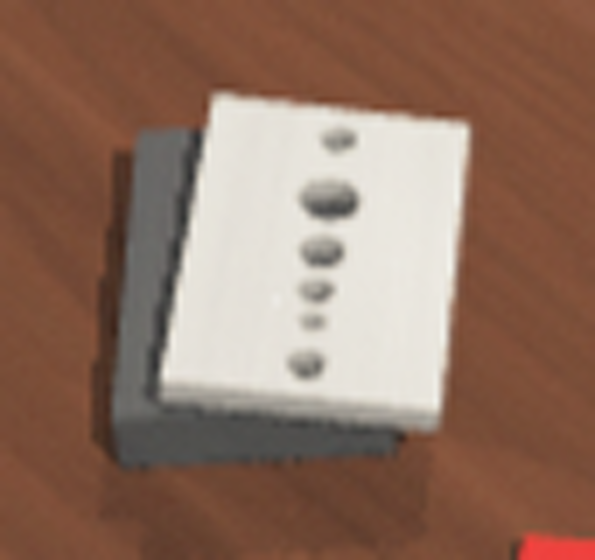

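View pics/cb.png

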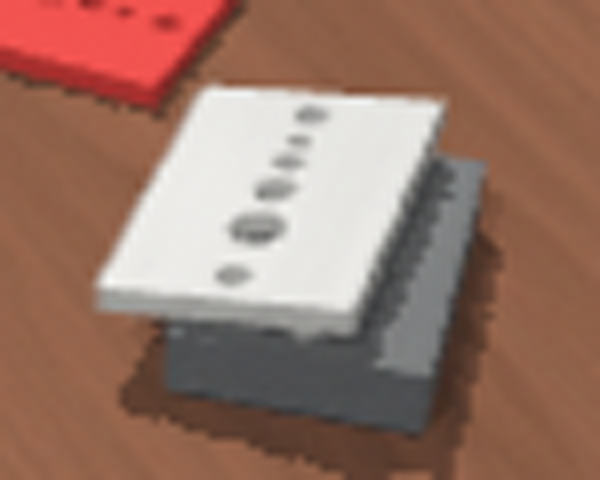

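The bright plate on the dark base is confirmed. In the scene crop its large-hole end (+y) is at the top, and it overhangs to the right (+x). Next is a coarse pose, then a wrist view.

```bash
cat > h.py <<'E'
from cell import *
import numpy as np, cv2
from scipy.spatial.transform import Rotation as R
def model(n):
    m=cams.camera_model(n); f=192/np.tan(np.radians(m["vfov"]/2))
    if n=="wrist":
        s=get_state(); T=np.eye(4);T[:3,:3]=R.from_quat(s["tool_rot"]).as_matrix();T[:3,3]=s["tool_pos"]
        P=T@m["hand_eye"]
    else: P=m["pose"]
    return f,m["cx"],m["cy"],P
def ray2z(mod,u,v,z):
    f,cx,cy,P=mod
    d=P[:3,:3]@np.array([(u-cx)/f,-(v-cy)/f,-1]); o=P[:3,3]
    return o+d*(z-o[2])/d[2]
def proj(mod,X):
    f,cx,cy,P=mod; X=np.atleast_2d(X)
    c=(X-P[:3,3])@P[:3,:3]
    return np.c_[cx+f*c[:,0]/-c[:,2], cy-f*c[:,1]/-c[:,2]]
def down(yaw):  # tool x down, tool z(jaw) along yaw dir
    z=np.array([np.cos(yaw),np.sin(yaw),0]);x=np.array([0,0,-1.]);y=np.cross(z,x)
    return R.from_matrix(np.c_[x,y,z]).as_quat()
E
python3 - <<'E'
from h import *
s=model("scene"); c=lambda u,v:(140+(u+.5)/7-.5,195+(v+.5)/7-.5)
for n,p,z in [("base+y-x",(137,130),28),("base-y-x",(112,420),28),("base-y-x bottom",(122,467),0),("base -y+x bot",(395,455),0)]:
    print(n,ray2z(s,*c(*p),z).round(1))
for p in [(339,139),(307,363)]: print("hole",ray2z(s,*c(*p),48).round(1))
d=model("side"); c=lambda u,v:(285+(u+.5)/8-.5,160+(v+.5)/8-.5)
for n,p,z in [("base-y-x",(485,162),28),("base+y-x",(437,375),28),("+y-x bot",(420,432),0),("+y+x bot",(166,390),0)]:
    print(n,ray2z(d,*c(*p),z).round(1))
for p in [(312,115),(234,274)]: print("hole",ray2z(d,*c(*p),48).round(1))
for n in ["scene","side"]:
    for q in ["hole_a","hole_b","pin_a","pin_b"]:
        print(n,q,[(x["location"],round(x["conf"],2)) for x in find_in(n,q)][:4])
E
```

```text
base+y-x [ 605.8 -146.5   28. ]
base-y-x [690.3 -44.   28. ]
base-y-x bottom [688.5 -46.8   0. ]
base -y+x bot [620.1  11.3   0. ]
hole [568.2 -77.4  48. ]
hole [639.1  -5.   48. ]
base-y-x [687.9 -44.5  28. ]
base+y-x [ 606.4 -146.    28. ]
+y-x bot [ 605.6 -141.3    0. ]
+y+x bot [537. -86.   0.]
hole [629.6 -17.3  48. ]
hole [557.6 -91.7  48. ]
scene hole_a [([234.0, 186.0], 0.84), ([206.2, 261.0], 0.84), ([294.3, 239.3], 0.69)]
scene hole_b [([234.0, 186.0], 0.84), ([206.2, 261.0], 0.84), ([294.3, 239.3], 0.69)]
scene pin_a [([123.0, 240.7], 0.74), ([169.7, 193.7], 0.72), ([247.6, 163.6], 0.58)]
scene pin_b [([123.0, 240.7], 0.74), ([169.7, 193.7], 0.72), ([247.6, 163.6], 0.58)]
side hole_a [([160.3, 292.9], 0.72), ([185.3, 321.4], 0.69), ([202.1, 247.5], 0.58)]
side hole_b [([160.3, 292.9], 0.72), ([185.3, 321.4], 0.69), ([202.1, 247.5], 0.58)]
side pin_a [([305.4, 206.2], 0.94), ([200.9, 332.6], 0.71), ([251.0, 293.0], 0.63)]
side pin_b [([305.4, 206.2], 0.94), ([200.9, 332.6], 0.71), ([251.0, 293.0], 0.63)]
```

```bash
python3 - <<'E'
from h import *
for yaw in [50.9,-129.1,140.9,-39.1]:
    for xy,z in [((606,-62),225),((606,-62),82)]:
        q=inverse_kinematics([*xy,z],down(np.radians(yaw))); print(yaw,z,None if q is None else np.round(q,2))
manip.movep([606,-62,225],down(np.radians(50.9)))
im=cams.get_image("wrist"); s=get_state(); print(s["clock"],s["tool_pos"])
cv2.imwrite("pics/w1.png",cv2.cvtColor(im,cv2.COLOR_RGB2BGR))
for q in ["hole_a","pin_a","guide_plate"]: print(find_in("wrist",q))
E
```

```text
50.9 225 [-0.07  0.56  0.12  1.95 -0.11  0.64  1.  ]
50.9 82 [ 0.03  0.77 -0.04  2.01  0.07  0.37  0.83]
-129.1 225 [-0.62  0.84  1.11  1.98 -0.95  0.96 -1.27]
-129.1 82 [-0.33  0.85  0.54  2.03 -0.9   0.51 -1.37]
140.9 225 [ 0.18  0.57 -0.25  1.93  0.22  0.67  2.25]
140.9 82 [ 0.23  0.79 -0.34  2.    0.57  0.45  1.93]
-39.1 225 [-0.31  0.6   0.49  1.96 -0.44  0.68 -0.23]
-39.1 82 [-0.15  0.78  0.24  2.02 -0.46  0.39 -0.23]
4.3333 [606.17783841 -61.05483498 224.99632236]
[{'location': [18.2, 159.3], 'conf': 0.86}, {'location': [164.5, 264.9], 'conf': 0.83}, {'location': [56.3, 434.0], 'conf': 0.64}]
[{'location': [152.7, 38.9], 'conf': 0.91}, {'location': [218.9, 246.1], 'conf': 0.81}]
[{'location': [166.1, 263.7], 'conf': 0.82}, {'location': [16.5, 157.8], 'conf': 0.61}, {'location': [55.0, 434.2], 'conf': 0.57}]
```

View pics/w1.png

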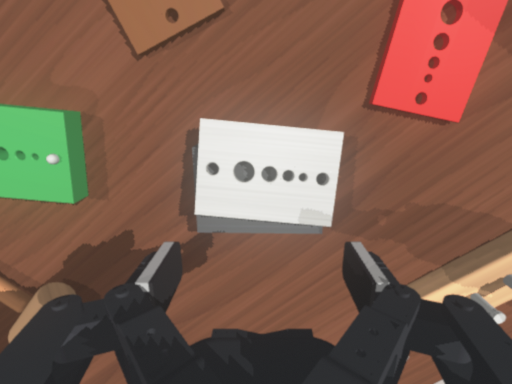

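The wrist view shows the bright plate with corners at about (200,119), (343,131), (331,226) and (196,214). The base shows below it, on the -x side, with the largest hole to the left (+y). I'll enlarge it to measure.

```bash
python3 - <<'E'
import cv2
a=cv2.imread("pics/w1.png")[105:250,180:360]
cv2.imwrite("pics/cw.png",cv2.resize(a,(720,580),interpolation=cv2.INTER_CUBIC))
E
```

```text
(no output)
```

View pics/cw.png

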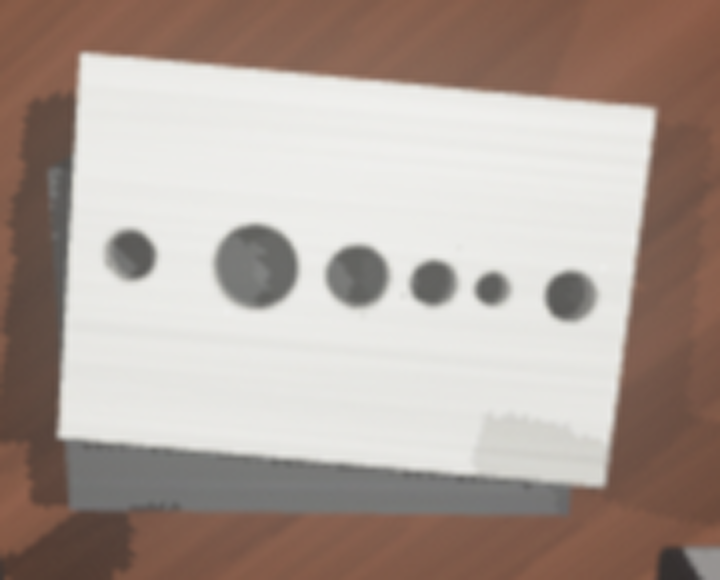

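```bash
cat > fit.py <<'E'
from h import *
from scipy.optimize import least_squares
def Rz(a): return R.from_euler('z',a).as_matrix()
def basepts(p,L): return np.array([p[0],p[1],0])+np.asarray(L,float)@Rz(p[2]).T
def platepts(p,L):  # L plate-local
    t=np.arctan2(7,45)
    Rp=R.from_euler('y',t).as_matrix()
    L=np.asarray(L,float)@Rz(p[5]).T + [p[3],p[4],0]
    Q=(L-[45,0,0])@Rp.T+[45,0,28]
    return basepts(p,Q)
def c(x0,y0,f): return lambda u,v:(x0+(u+.5)/f-.5,y0+(v+.5)/f-.5)
W,S,D=c(180,105,4),c(140,195,7),c(285,160,8)
P=lambda sx,sy:[45*sx,66*sy,10]
B=lambda sx,sy,z:[45*sx,66*sy,z]
E
python3 - <<'E'
from fit import *
mods={"w":model("wrist"),"s":model("scene"),"d":model("side")}
obs=[("w",1,P(1,1),W(80,53)),("w",1,P(1,-1),W(657,107)),("w",1,P(-1,-1),W(605,487)),("w",1,P(-1,1),W(58,437)),
("w",1,[0,52,10],W(130,254)),("w",1,[0,-52,10],W(571,296)),
("w",0,B(-1,1,28),W(68,510)),("w",0,B(-1,-1,28),W(570,515)),
("s",1,P(-1,1),S(215,93)),("s",1,P(1,1),S(470,122)),("s",1,P(1,-1),S(440,413)),("s",1,P(-1,-1),S(163,388)),
("s",0,B(-1,1,28),S(137,130)),("s",0,B(-1,-1,28),S(112,420)),("s",0,B(-1,-1,0),S(122,467)),
("d",1,P(1,-1),D(205,87)),("d",1,P(-1,-1),D(445,100)),("d",1,P(-1,1),D(358,318)),("d",1,P(1,1),D(97,290)),
("d",0,B(-1,-1,28),D(485,162)),("d",0,B(-1,1,28),D(437,375)),("d",0,B(-1,1,0),D(420,432)),("d",0,B(1,1,0),D(166,390))]
def res(p):
    off={"w":p[6:8],"s":p[8:10],"d":p[10:12]}
    r=[]
    for cam,k,L,uv in obs:
        X=(platepts if k else basepts)(p,[L])
        r+=list((proj(mods[cam],X)[0]+off[cam]-uv)*(1 if cam=="w" else 1.6))
    return np.r_[r,p[6:8]/1.5,p[8:]/1.]
s=least_squares(res,[612,-67,2.459,17,0,0]+[0]*6,loss="soft_l1")
p=s.x; print("base",p[:2].round(1),np.degrees(p[2]).round(2),"plate off",p[3:5].round(1),np.degrees(p[5]).round(2),"imgoff",p[6:].round(1))
print(s.fun[:-6].reshape(-1,2).round(1).tolist())
np.save("p.npy",p)
E
```

```text
base [612.2 -67.1] 140.24 plate off [21.  -6.6] -4.56 imgoff [-0.6  0.2 -0.2  0.4 -0.1 -0.2]
[[0.2, -0.0], [-0.3, 0.0], [-0.0, -0.4], [0.3, 0.1], [-0.1, 0.4], [-0.1, -0.0], [0.6, -0.1], [-0.2, -0.0], [-0.3, 0.2], [0.1, 0.6], [0.4, -0.7], [-0.5, -2.0], [0.3, 0.1], [-0.0, -0.4], [0.1, 1.4], [0.3, -0.2], [-0.2, 0.2], [-0.9, -1.7], [0.3, -0.7], [0.6, -0.2], [-0.9, 0.2], [0.9, 1.7], [-0.2, 1.0]]
```

```bash
python3 - <<'E'
from h import *
m=cams.camera_model("wrist");f=192/np.tan(np.radians(m["vfov"]/2))
mod=(f,m["cx"],m["cy"],m["hand_eye"])
for x in (54,60,66,73,86):
    print(x,proj(mod,[[x,11,-42.5],[x,-11,-42.5],[x,11,42.5]]).round(0).tolist())
w=(f,m["cx"],m["cy"],None)
wm=model("wrist")
p=np.load("p.npy")
from fit import Rz
def loc(X): return (X[:2]-p[:2])@Rz(p[2])[:2,:2]
for u,v in [(372,104),(460,122)]: print("red",loc(ray2z(wm,u,v,10)).round(0))
for u,v in [(405,290),(512,235)]: print("rack",loc(ray2z(wm,u,v,20)).round(0))
E
```

```text
54 [[176.0, 243.0], [179.0, 281.0], [346.0, 243.0]]
60 [[179.0, 237.0], [183.0, 274.0], [343.0, 237.0]]
66 [[182.0, 232.0], [185.0, 268.0], [340.0, 232.0]]
73 [[185.0, 227.0], [189.0, 261.0], [336.0, 227.0]]
86 [[191.0, 218.0], [194.0, 250.0], [331.0, 218.0]]
red [  86. -108.]
red [  70. -198.]
rack [-121. -170.]
rack [ -49. -276.]
```

```bash
python3 - <<'E'
import cv2
a=cv2.imread("pics/w1.png")[225:384,100:420]
cv2.imwrite("pics/cf.png",cv2.resize(a,(800,398),interpolation=cv2.INTER_CUBIC))
E
```

```text
(no output)
```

View pics/cf.png

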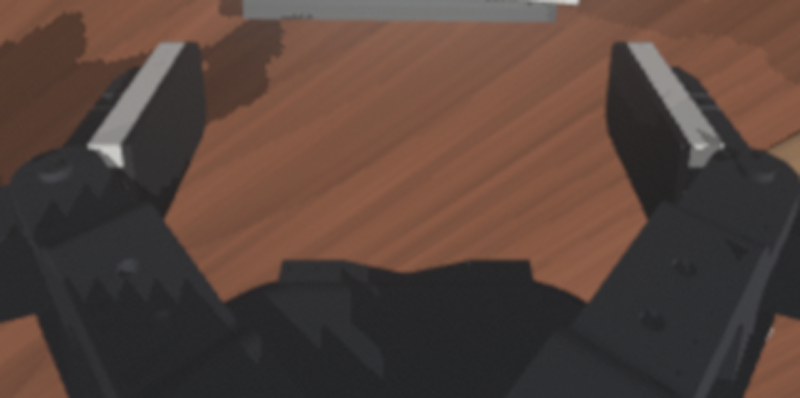

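Fit residuals are under 2 px. The plate is off by (+21, -6.6) mm and turned -4.6°. The open fingertips measure about 60 mm ahead of the TCP, so the stated 73 mm applies with the gripper nearly shut.

First push: from the -y end towards +y, until the fingers meet the base.

```bash
cat >> h.py <<'E'
_p=np.load("p.npy")
TH=_p[2]
def bw(x,y,z):
    c,s=np.cos(TH),np.sin(TH); return [_p[0]+c*x-s*y,_p[1]+s*x+c*y,z]
def wb(X):
    c,s=np.cos(TH),np.sin(TH); d=np.array(X[:2])-_p[:2]; return np.array([c*d[0]+s*d[1],-s*d[0]+c*d[1],X[2]])
def st(tag=""):
    s=get_state();f=s["wrist_force"];c,sn=np.cos(TH),np.sin(TH)
    print(tag,"t",round(s["clock"],2),"tcp_b",wb(s["tool_pos"]).round(1),"F_b",np.round([c*f[0]+sn*f[1],-sn*f[0]+c*f[1],f[2]],1),"w",round(s["width"],2))
def snap(cam,fn):
    im=cams.get_image(cam);cv2.imwrite(fn,cv2.cvtColor(im,cv2.COLOR_RGB2BGR));return im
E
python3 - <<'E'
from h import *
manip.grip(0.4)
manip.movep(bw(5,-108,150),down(TH-np.pi)); st("above")
print(manip.move_linear(bw(5,-108,88),vel=60,until_force=8)); st("down")
snap("side","pics/s2.png"); snap("wrist","pics/w2.png")
E
```

```text
above t 6.17 tcp_b [   4.8 -107.5  150.1] F_b [-0.5  0.5  0.3] w 0.4
False
down t 7.35 tcp_b [   4.8 -108.1   88.4] F_b [-1.2 -0.  -0.3] w 0.4
```

View pics/w2.png

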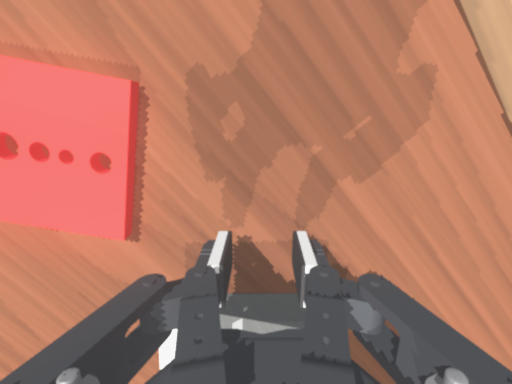

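View pics/s2.png

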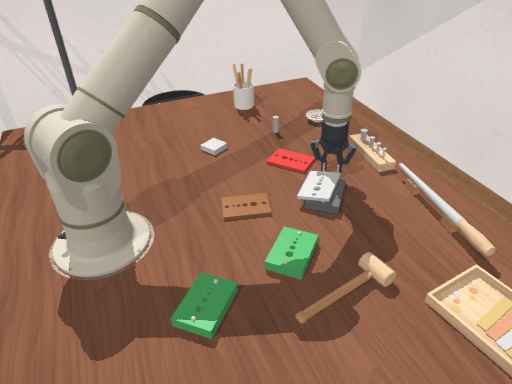

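The fingers are down beside the -y end, clear of the red plate (row 150, col 130). Pushing towards +y.

```bash
python3 - <<'E'
from h import *
print(manip.move_linear(bw(5,-84,88),vel=30,until_force=14)); st("a")
for y in (-80,-78,-76,-74,-72):
    r=manip.move_linear(bw(5,y,88),vel=10,until_force=14); st(f"{y} {r}")
    if r: break
snap("side","pics/s3.png");snap("scene","pics/c3.png")
E
python3 - <<'E'
import cv2,numpy as np
a=cv2.imread("pics/c3.png")[195:275,140:225]
b=cv2.imread("pics/s3.png")[150:220,280:360]
cv2.imwrite("pics/m3.png",np.hstack([cv2.resize(a,(400,376),interpolation=2),cv2.resize(b,(400,376),interpolation=2)]))
E
```

```text
False
a t 8.4 tcp_b [  5.  -84.2  88. ] F_b [-0.7 -0.2  0.9] w 0.4
-80 False t 8.95 tcp_b [  5.2 -80.2  88. ] F_b [ 1.3 -2.9 -0.1] w 0.4
-78 False t 9.3 tcp_b [  5.  -77.7  88. ] F_b [ 0.3 -2.2 -1. ] w 0.4
-76 False t 9.65 tcp_b [  5.  -76.1  88. ] F_b [ 0.2 -3.4 -1.2] w 0.4
-74 False t 10.0 tcp_b [  5.  -75.9  88.1] F_b [-0.3 -8.8 -2.4] w 0.4
-72 False t 10.35 tcp_b [  5.1 -75.7  88.1] F_b [ -0.  -13.5  -4.8] w 0.39
```

View pics/m3.png

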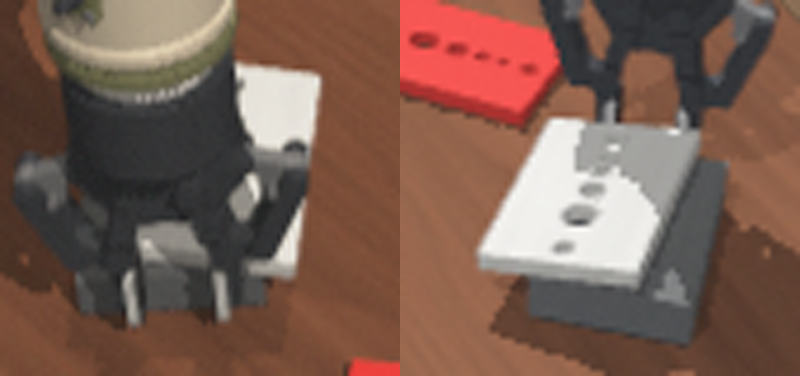

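The fingers met the base at TCP y = -76 and the force rose, so the -y end is aligned with the base. Next: retreat, then push from +x towards -x.

```bash
python3 - <<'E'
from h import *
manip.move_linear(bw(5,-100,88),vel=60)
manip.move_linear(bw(5,-100,160),vel=150)
manip.movep(bw(97,0,160),down(TH-np.pi/2))
manip.grip(0.8); st("above")
snap("wrist","pics/w4.png");snap("side","pics/s4.png")
E
python3 - <<'E'
import cv2,numpy as np
b=cv2.imread("pics/s4.png")[150:220,280:360]
cv2.imwrite("pics/m4.png",np.hstack([cv2.imread("pics/w4.png")[:,:],cv2.copyMakeBorder(cv2.resize(b,(288,252),interpolation=2),0,132,0,0,0)]))
E
```

```text
above t 13.2 tcp_b [ 9.700e+01 -1.000e-01  1.599e+02] F_b [ 0.9 -0.4 -0.6] w 0.8
```

View pics/m4.png

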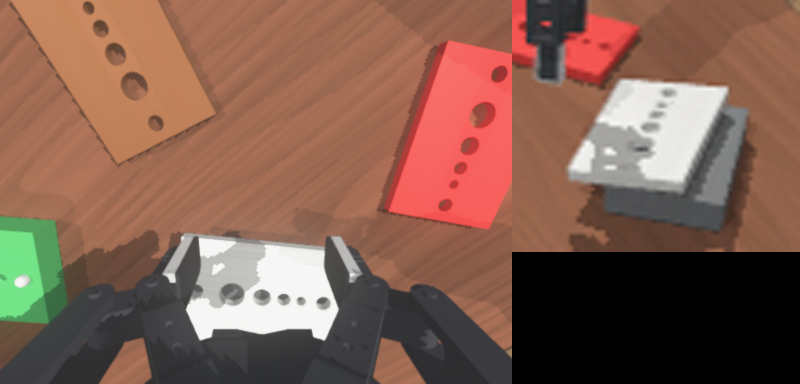

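```bash
python3 - <<'E'
from h import *
print(manip.move_linear(bw(97,0,82),vel=80,until_force=8)); st("down")
r=manip.move_linear(bw(72,0,82),vel=30,until_force=14); st("72")
for x in (68,65,62,60,58,57,56):
    r=manip.move_linear(bw(x,0,82),vel=10,until_force=14); st(f"{x} {r}")
    if r: break
snap("side","pics/s5.png");snap("scene","pics/c5.png");snap("wrist","pics/w5.png")
E
cat > mk.py <<'E'
import cv2,numpy as np,sys
n=sys.argv[1]
a=cv2.imread(f"pics/c{n}.png")[195:275,140:225]
b=cv2.imread(f"pics/s{n}.png")[150:220,280:360]
cv2.imwrite(f"pics/m{n}.png",np.hstack([cv2.resize(a,(400,376),interpolation=2),cv2.resize(b,(400,376),interpolation=2)]))
E
python3 mk.py 5
```

```text
False
down t 14.43 tcp_b [96.9 -0.1 82.4] F_b [-0.4 -0.1  0.7] w 0.8
72 t 15.41 tcp_b [72.8  0.7 81.8] F_b [4.7 1.1 3.2] w 0.8
68 False t 15.96 tcp_b [69.2  0.3 81.9] F_b [ 7.1 -0.   3.8] w 0.8
65 False t 16.41 tcp_b [66.2  0.2 81.9] F_b [6.5 0.8 4. ] w 0.8
62 False t 16.86 tcp_b [62.1  0.1 82. ] F_b [ 3.5 -0.7  1.9] w 0.8
60 False t 17.21 tcp_b [59.1 -0.1 82. ] F_b [-0.4 -0.  -0.3] w 0.8
58 False t 17.56 tcp_b [57.8 -0.  82. ] F_b [ 0.1 -0.1  0.6] w 0.8
57 False t 17.81 tcp_b [56.9 -0.  82. ] F_b [-0.2  0.2  0.4] w 0.8
56 False t 18.06 tcp_b [56.2  0.  82. ] F_b [ 1.2  0.5 -0.1] w 0.8
```

View pics/m5.png

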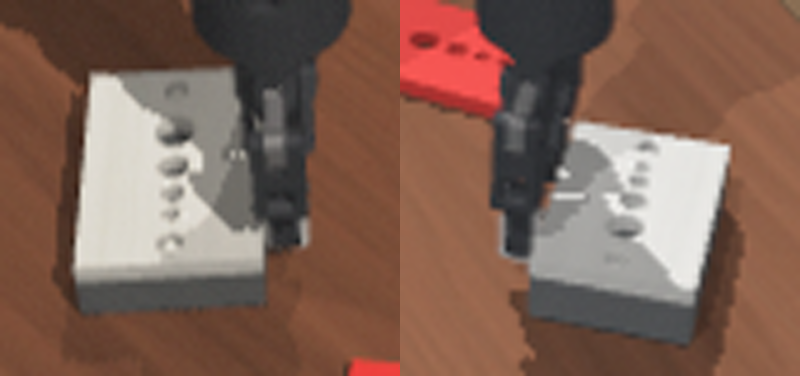

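View pics/w5.png

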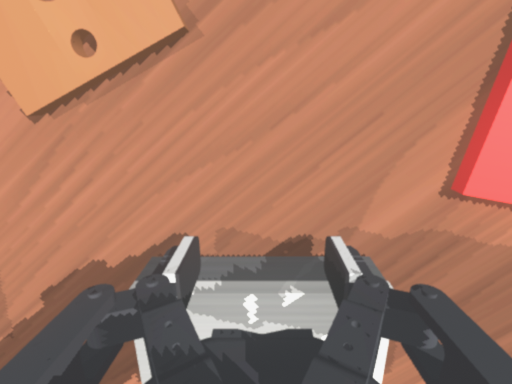

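The force vanished near x = 60, and the plate now looks flat and flush. I'll retreat and check with all cameras.

```bash
python3 - <<'E'
from h import *
manip.move_linear(bw(85,0,82),vel=60)
manip.move_linear(bw(85,0,225),vel=150)
manip.movep(bw(-3,0,225),down(TH-np.pi/2)); manip.sleep(.3); st()
snap("wrist","pics/w6.png");snap("side","pics/s6.png");snap("scene","pics/c6.png")
im=cv2.imread("pics/w6.png");m=model("wrist")
L=[]
c0=np.array([[sx*45,sy*66] for sx,sy in [(1,1),(1,-1),(-1,-1),(-1,1)]])
for z,n in ((38,"top"),(28,"base")):
    q=proj(m,[bw(*a,z) for a in c0]).round(1); print(n,q.tolist())
print("holes",proj(m,[bw(0,52,38),bw(0,-52,38)]).round(1).tolist())
cv2.imwrite("pics/cw6.png",cv2.resize(im[125:275,175:355],(720,600),interpolation=2))
E
python3 mk.py 6
```

```text
t 20.68 tcp_b [ -2.1  -0.3 224.9] F_b [-0.3  0.4 -0.3] w 0.8
top [[188.8, 137.3], [333.0, 137.4], [326.1, 227.2], [195.8, 227.1]]
base [[191.5, 136.0], [330.4, 136.1], [324.0, 223.1], [198.0, 223.1]]
holes [[207.0, 184.5], [314.9, 184.5]]
```

View pics/m6.png

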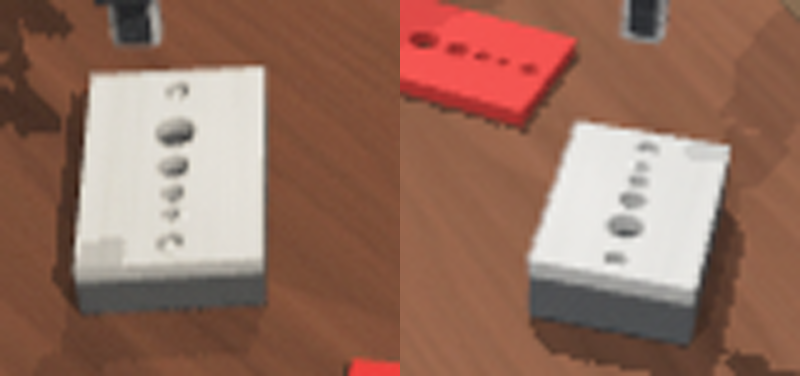

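View pics/cw6.png

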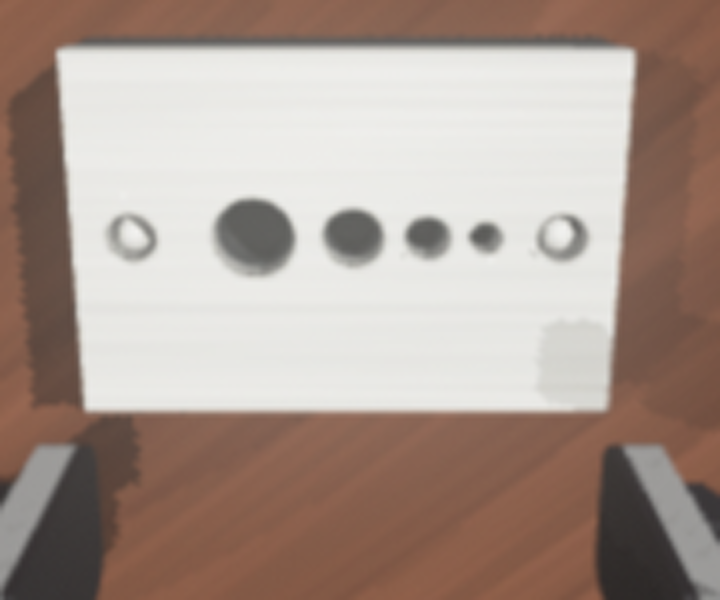

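View pics/c6.png

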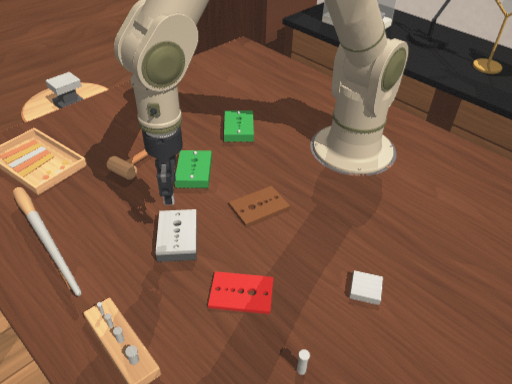

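In the wrist view all four plate corners lie within about 1 px of the seated, flush prediction at z = 38 mm, and a pin shows in each end hole. The bystanders and look-alikes haven't moved, and the hand is clear.

```bash
python3 - <<'E'
from h import *
st(); workorder.close_job(); st()
E
```

```text
t 20.83 tcp_b [ -2.6  -0.3 225.1] F_b [-0.2 -0.5 -0.8] w 0.8
the job is handed in; nothing more can be done
the job is handed in; nothing more can be done
```

The guide plate is seated on both pins and lies flat and flush on the base. I handed the job in at 20.8 s, with the hand raised clear of everything.

- **Pushes:** I pushed the plate along the base's y from its -y end until the fingers met the base (about 13.5 N). I then pushed from the +x side towards -x. The force fell from about 7 N to 0 near the end, which is when the plate dropped over the pins.
- **Final checks:** In the last wrist picture all four corners of the plate's top are within about 1 px of where they should be when seated at 38 mm. A pin shows in both end holes, and the scene and side pictures also show it flush.
- **Bystanders:** The mallet, punch, bench block and the look-alikes look unmoved in the last scene picture, where the arm partly hides the mallet.
- **What differed:** The first push only partly corrected the plate's turn, leaving about 3 to 4 degrees, and the second push squared it. No final check failed or disagreed.

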